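# Load three couplings and hold the inspection slide at its mark

### The arm

A 6-joint arm with a two-finger parallel gripper is mounted at the origin on the work surface. World frame = base frame: x ahead of the robot, y to its left, z up, the work surface at z = 0. Lengths are in mm, angles in rad, forces in N, time in s.
With the tool pointing down it reaches from about 400 to 925 mm from the base axis. Payload 3.4 kg.
Tool frame: the origin (TCP) lies at the very end of the fingers, on their centre line; the grasp point (between the pads) lies 19 mm behind it (robot.tcp_to_grasp is the distance from the TCP to the grasp point, in mm); z points along the fingers, y is the line along which they close (so a half turn about z gives the same grasp; the last joint's range is limited). The gripper opens to 85 mm and grips with 20 to 120 N. Pads are 22 mm wide; open, the fingers measure 114 mm over their backs; the gripper's body (76 mm by 85 mm) begins 54 mm behind the grasp point. The pads swing forward as they close: fully open they stand 13 mm farther back than shut.
Start: joints at [-1.188, 0.307, 1.506, -0, 1.328, -0.073], TCP at [253.082, -516.314, 231.305] pointing down, gripper open.
Joint ranges: [-3.12, 3.12], [-1.05, 2.28], [0.14, 2.33], [-1.42, 4.57], [0.1, 2.73], [-2.68, 2.68]. Speed limits (rad/s): [2.57, 2.57, 3.14, 3.14, 3.14, 3.14].

### API

Orientations are given as a unit quaternion [x, y, z, w].
In Python, from cell import robot, viewer, masks_of gives the robot as it stands.
- The arm moves only by the tool apply_moves, never from a script. Its argument "plan" is a list of rows, each an object of numbers: "dx", "dy", "dz": the shift along the tool's x, y, z in m; "roll": the turn about the tool's z in rad; "claw": the opening, from 0 (shut) to 1 (fully open). A call has 1 to 20 rows; each row shifts and turns the commanded pose from where the row before left it, along the tool's axes as they then stand; what a row does not reach is not made up. A row lasts 1/12 s, in which the tool goes at most 41.7 mm and 7.16 degrees, less where a joint would pass 70% of its speed; a pose out of reach is approached as far as the arm can. A call is refused whole if a number of a shift passes 0.0417 or a number of a turn 0.125, either way. A call with a gripper value outside its range is refused whole. The fingers move at their own pace and stop on an object; "force" is the grip in N (left out, the last holds). Time passes only in rows, so rows that do not move let the fingers close. It gives the time, the measured TCP pose, the force, the opening and the grip force at its end, in the units of the state.
- robot.read_state(): the state, without advancing time (a new reading comes with each control period).
- viewer.get_image(name): name is "scene" or "top" or "wrist"; returns a dict with "image" (400x640x3 uint8, red, green, blue), "depth" (400x640 float32, mm along the optical axis (not along the pixel's ray), 0 where there is no reading), "vertical_fov" (degrees; the focal length in pixels is half the picture's height over the tangent of half this angle, whatever the lens; pixels are square), "cx", "cy" (the principal point, pixels), "T" (4x4, takes a point from camera to world coordinates). Camera axes: x right, y up, looking along -z (the intrinsics and any distortion apply to the point x, -y, -z); pixel columns grow to the right and rows downward; lengths in mm; the calibration is good to about 2 mm. A picture is of the moment at which its call begins.
- robot.hand_in(): hands the job in; it is judged then, once.
Trained networks look in the newest picture that a camera, given by its name, has taken for a name from the list of things; names that differ only in an ending like _2 or _b are one class to them, and where a whole thing is asked for, a point or a joint stands for the part that bears it (a point fixed in the world has none). Each returns a list of dicts, best first, with "p" (0 to 1); they miss things now and then, are a little off and sometimes report something else, mostly with a low value. They report only what shows in the picture. A call takes as long as a camera call.
- masks_of(camera, name): "mask" (400x640 bool, what is visible of it) and "at" ([column, row] in pixels, amid what is visible of it).
The state is a dict: "t": time; "qpos": joint angles; "joint_velocities": joint speeds; "joint_torque": joint torques, N m; "tool_pos": TCP position; "tool_rot": TCP orientation; "contact_force": force on the tool from outside, world axes, zero at the start; "torque": the same for the moment, N m; "grip_width": opening from 0.0 (shut) to 1.0 (fully open); "grasp_force": force on a finger pad.
Only numpy, scipy, OpenCV 4.12 (cv2) and the standard library are available. Lean on these libraries where they do the work, as an engineer would, in place of code of your own. Each camera call takes 0.05 s, during which the arm holds its last target. There are 200 camera calls.

### The job

Stand exactly three of the tall tube couplings upright in the tray of the inspection slide while the slide is home, leaving the fourth coupling and the other fittings where they are. Then pull the slide out by its bar handle against its spring until the tray's pointer stands opposite the index mark, within the width of the mark's upright, and finish while still holding the handle there: do not let go.

Things in the scene. Friction and masses are not known exactly. Their poses are not given: they have to be found in the camera images.
- slide_bed: fixed grey bed plate of the slide, 355 x 190 x 12 mm, left or right on the bench. Origin: centre of its underside. The tray is pulled out towards the bed's own -x (the end nearer the robot). At its +x end stands a spring housing 40 mm deep, 130 wide, 60 high; a small camera on a post, 90 mm high, stands at bed x -30, y -112 mm
- slide (a joint): travel of the tray out of its home position, m: 0 = home, 0.125 = end stop. A spring pulls it home with 2.7 N at home, rising 45 N per m (6 to 7 N at the mark); let go, it runs back
- tray_in (a point): centre of the tray's inner floor, 26 mm above the bench; moves with the slide; its axes are the bed's. The steel tray is open on top, inside 132 mm (x) by 102 mm (y), walls 4 mm thick and 18 mm high above the inner floor. With the slide home it lies at bed x +55, y 0 mm
- handle: bar handle on the front of the tray, moves with it. Origin: middle of the bar, 78 mm above the bench, 125 mm from the tray's centre towards bed -x. The bar is level, 14 mm thick, 108 mm long along bed y, with a thin upright near each end (84 mm free between them). 48 mm free between bar and tray front; below the bar it is free down to the bed plate
- pointer (a point): outer tip of the pointer, a small steel tab 12 mm wide on the tray's +y side, in the middle of the tray's length, 37 mm above the bench; moves with the slide
- mark (a point): tip of the index mark: a steel upright 12 mm wide (along the bed's x) and 46 mm tall on a small clamp block with a black thumbscrew, fixed on the bed's +y edge, somewhere 60 to 90 mm of travel towards -x from the pointer's home. The point lies on its side facing the tray, 37 mm above the bench. Axes as the bed's
- coupling0: steel tube coupling standing upright on the mat, 60 mm tall: a hexagonal collar 32 mm across corners and 20 mm high at the bottom, above it a round body 24 mm in diameter up to the top. Origin: centre of the underside, z up. 0.09 to 0.18 kg. There are four alike; any three will do
- coupling1: steel tube coupling standing upright on the mat, 60 mm tall: a hexagonal collar 32 mm across corners and 20 mm high at the bottom, above it a round body 24 mm in diameter up to the top. Origin: centre of the underside, z up. 0.09 to 0.18 kg. There are four alike; any three will do
- coupling2: steel tube coupling standing upright on the mat, 60 mm tall: a hexagonal collar 32 mm across corners and 20 mm high at the bottom, above it a round body 24 mm in diameter up to the top. Origin: centre of the underside, z up. 0.09 to 0.18 kg. There are four alike; any three will do
- coupling3: steel tube coupling standing upright on the mat, 60 mm tall: a hexagonal collar 32 mm across corners and 20 mm high at the bottom, above it a round body 24 mm in diameter up to the top. Origin: centre of the underside, z up. 0.09 to 0.18 kg. There are four alike; any three will do
- mat: fixed black rubber mat, 200 x 280 x 3 mm, on which the fittings stand. Origin: centre of its underside. The six fittings stand in six places, two rows (x +-46 mm) of three (y 0, +-90 mm) in the mat's frame, 6 mm more or less, in any order
- tee: steel pipe tee lying on the mat, not to be used: run 62 mm long (along its y), 25 mm across, 32 mm high. Origin: centre of its underside
- cap: squat hexagonal steel pipe cap on the mat, not to be used: 36 mm across, 20 mm high. Origin: centre of its underside

How it is judged:
By the outcome, as a careful person would: the job done as asked, in the order asked, and still so for the second after the job is handed in, while the arm keeps its last pose, push and grip.
It also fails if it takes over 72 s, if anything falls off the work surface, if the arm or the gripper's body presses on something with over 40 N, if the wrist force passes 120 N, or if a joint passes its speed limit or range.

## Working session

There is one attempt and no reset: what is moved stays moved. The work goes in short steps, Python scripts to look and compute and a tool call to move; the robot and the scene stay as the last step left them, time stands still between calls to the robot, and variables do not carry over. Pictures are saved under pics/ and viewed, at most 10 in all, crops included, and the job is handed in when it is done.

Besides the shell and the picture viewer there is one more tool, called as name([rows], argument=value, ...), one row to a line, values as JSON. apply_moves: Moves the arm, as the interface text tells. Its arguments: {"type":"object","properties":{"plan":{"type":"array"},"force":{"type":"number"}},"required":["plan"]}

```bash
mkdir -p pics; ls; cat > h.py <<'E'
import numpy as np, cv2
from cell import robot, viewer, masks_of
def img(n): return viewer.get_image(n)
def world(d, mask=None):
    h,w=d['depth'].shape; f=h/2/np.tan(np.radians(d['vertical_fov'])/2)
    v,u=np.mgrid[:h,:w]; z=d['depth'].astype(float)
    P=np.stack([(u-d['cx'])*z/f,-(v-d['cy'])*z/f,-z,np.ones_like(z)],-1)@np.array(d['T']).T
    P=P[...,:3]; ok=z>0
    return P,ok
def save(d,name): cv2.imwrite('pics/'+name,cv2.cvtColor(d['image'],cv2.COLOR_RGB2BGR))
E
python3 - <<'E'
from h import *
s=robot.read_state(); print({k:np.round(v,3) for k,v in s.items()})
d=img('top'); save(d,'top.png'); P,ok=world(d)
print({k:v for k,v in d.items() if k not in('image','depth')})
for n in ['coupling0','tee','cap','mat','slide_bed','tray_in','handle','pointer','mark']:
    for r in masks_of('top',n):
        m=r['mask']&ok
        if m.sum()<5: print(n,r['p'],r['at'],'few');continue
        q=P[m]; top=q[q[:,2]>np.percentile(q[:,2],95)-6]
        (c,sz,a)=cv2.minAreaRect(q[:,:2].astype(np.float32))
        print(n,round(r['p'],2),r['at'],m.sum(),'med',np.median(q,0).round(0),'top',top.mean(0).round(1),'rect',np.round(c,1),np.round(sz,0),round(a,1))
E
```

```text
pics
{'t': np.float64(0.0), 'qpos': array([-1.188,  0.308,  1.508, -0.   ,  1.328, -0.073]), 'joint_velocities': array([-0.001, -0.   , -0.   , -0.   ,  0.001,  0.001]), 'joint_torque': array([-2.0000e-03, -4.5755e+01, -2.5192e+01, -0.0000e+00,  1.3000e-02,
        0.0000e+00]), 'tool_pos': array([ 252.816, -515.669,  230.376]), 'tool_rot': array([ 0.974,  0.226, -0.   , -0.001]), 'contact_force': array([-0.422, -0.859, -0.041]), 'torque': array([ 0.003,  0.019, -0.018]), 'grasp_force': np.float64(0.0), 'grip_width': np.float64(0.999)}
{'vertical_fov': 57.996381893944545, 'cx': 321.6446549642729, 'cy': 201.51839405023762, 'T': array([[ 2.10624443e-02,  9.95109828e-01, -9.65028646e-02,
         4.97725232e+02],
       [-9.99767912e-01,  2.05267979e-02, -6.54009228e-03,
         1.25585163e+00],
       [-4.52721531e-03,  9.66182178e-02,  9.95311220e-01,
         7.93810176e+02],
       [ 0.00000000e+00,  0.00000000e+00,  0.00000000e+00,
         1.00000000e+00]])}
coupling0 0.77 [481.7, 214.0] 285 med [ 544. -326.   42.] top [ 544.2 -330.9   62.3] rect [ 545.6 -334. ] [35. 37.] 18.4
co
[... 792 characters left out ...]
1] [119. 200.] 89.4
slide_bed 0.8 [232.4, 202.7] 14550 med [568. 200.  19.] top [525.4 147.9  84. ] rect [575.3 191.7] [229. 364.] 89.2
tray_in 0.62 [229.8, 177.6] 4223 med [619. 208.  26.] top [504.7 205.1  83. ] rect [603.1 210.5] [120. 210.] 89.3
handle 0.92 [213.1, 228.5] 566 med [508. 212.  82.] top [505.  208.8  83.3] rect [528.7 216. ] [ 61. 126.] 0.7
pointer 0.91 [228.4, 176.6] 4179 med [619. 208.  26.] top [504.9 206.1  82.9] rect [603.5 212.6] [124. 212.] 89.1
pointer 0.26 [435.9, 218.6] 211 med [ 536. -241.   21.] top [ 536.  -242.9   21.5] rect [ 535.4 -243.6] [34. 31.] 57.7
mark 0.61 [189.3, 210.9] 149 med [545. 286.  25.] top [545.3 287.8  44.3] rect [544.9 297.3] [24. 35.] 1.4
```

```bash
python3 - <<'E'
from h import *
d=img('top'); P,ok=world(d)
i=d['image'][130:290,120:520]; cv2.imwrite('pics/t1.png',cv2.cvtColor(cv2.resize(i,None,fx=2,fy=2,interpolation=cv2.INTER_CUBIC),cv2.COLOR_RGB2BGR))
z=P[...,2]
# tray rim, handle, mark
def reg(x0,x1,y0,y1,z0,z1):
    m=ok&(P[...,0]>x0)&(P[...,0]<x1)&(P[...,1]>y0)&(P[...,1]<y1)&(z>z0)&(z<z1); q=P[m]; 
    c=cv2.minAreaRect(q[:,:2].astype(np.float32)) if len(q)>3 else None
    print(len(q),q.mean(0).round(1),c)
reg(480,530,130,280,74,90)
reg(540,720,130,270,38,48)   # rim
reg(555,700,150,265,20,29)   # floor
reg(520,580,268,310,38,50)   # mark top
reg(590,660,262,285,33,42)  # pointer
reg(400,800,100,320,9,15)
for x,y in [(544,-331),(626,-338),(633,-242),(532,-158)]:
    reg(x-22,x+22,y-22,y+22,55,70)
E
```

```text
392 [504.9 205.7  82.7] ((504.8177185058594, 206.57923889160156), (108.16741943359375, 13.998129844665527), 89.43101501464844)
667 [639.9 207.7  42.6] ((632.0476684570312, 205.8868408203125), (127.77715301513672, 178.8258056640625), 88.63150787353516)
2819 [629.6 207.4  25.3] ((625.9088134765625, 204.09341430664062), (107.4556655883789, 141.26364135742188), 89.77593994140625)
33 [545.3 287.8  44.4] ((545.6924438476562, 288.42596435546875), (10.795733451843262, 10.168960571289062), 1.2096405029296875)
30 [629.5 267.8  39.1] ((629.5003051757812, 267.69970703125), (11.04165267944336, 9.70462703704834), 0.6214091777801514)
6426 [536.4 194.2  11.4] ((575.429443359375, 205.9761505126953), (189.82516479492188, 350.9209899902344), 89.36852264404297)
122 [ 544.4 -331.3   61.8] ((544.384521484375, -331.84393310546875), (22.358543395996094, 22.311433792114258), 43.042728424072266)
119 [ 627.  -338.8   61.6] ((626.8976440429688, -339.7042541503906), (22.809141159057617, 23.584043502807617), 30.82021141052246)
114 [ 633.6 -242.    62.1] ((634.09228515625, -242.74546813964844), (22.63650894165039, 22.88726043701172), 84.72362518310547)
112 [ 531.7 -158.8   62.1] ((531.477294921875, -158.8112030029297), (22.20220184326172, 21.877897262573242), 1.1117173433303833)
```

View pics/t1.png

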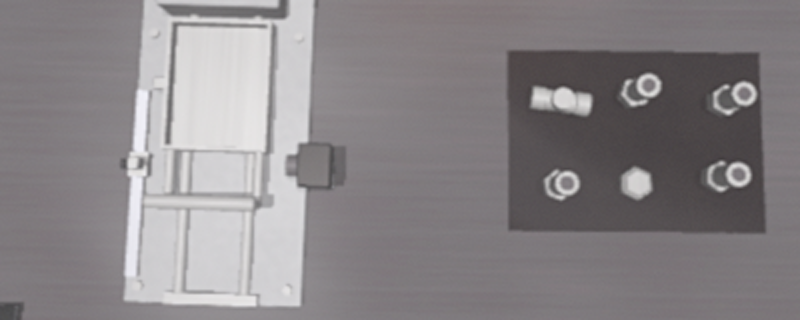

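The image shows the slide on the left, with its tray empty and the mark at about (137,163), and the mat on the right. The couplings are at (648,85), (742,93), (737,175) and (567,183), and the bed axes line up with the world axes. I'll use the couplings at (544,-331), (627,-339) and (532,-159).

apply_moves([
  {"dz": 0.02,"roll": 0.114,"claw": 0.7},
  {"dz": 0.02,"roll": 0.114},
  {"dz": 0.02,"roll": 0.114},
  {"dz": 0.02,"roll": 0.114},
  {"dx": 0.029,"dy": -0.0184},
  {"dx": 0.029,"dy": -0.0184},
  {"dx": 0.029,"dy": -0.0184},
  {"dx": 0.029,"dy": -0.0184},
  {"dx": 0.029,"dy": -0.0184},
  {"dx": 0.029,"dy": -0.0184},
  {"dx": 0.029,"dy": -0.0184},
  {"dx": 0.029,"dy": -0.0184},
  {"dx": 0.029,"dy": -0.0184},
  {"dx": 0.029,"dy": -0.0184},
  {"dz": 0.0},
  {"dz": 0.0},
], force=40)

```text
invalid input
```

apply_moves([
  {"dx": 0,"dy": 0,"dz": 0.02,"roll": 0.114,"claw": 0.7},
  {"dx": 0,"dy": 0,"dz": 0.02,"roll": 0.114,"claw": 0.7},
  {"dx": 0,"dy": 0,"dz": 0.02,"roll": 0.114,"claw": 0.7},
  {"dx": 0,"dy": 0,"dz": 0.02,"roll": 0.114,"claw": 0.7},
  {"dx": 0.029,"dy": -0.0184,"dz": 0,"roll": 0,"claw": 0.7},
  {"dx": 0.029,"dy": -0.0184,"dz": 0,"roll": 0,"claw": 0.7},
  {"dx": 0.029,"dy": -0.0184,"dz": 0,"roll": 0,"claw": 0.7},
  {"dx": 0.029,"dy": -0.0184,"dz": 0,"roll": 0,"claw": 0.7},
  {"dx": 0.029,"dy": -0.0184,"dz": 0,"roll": 0,"claw": 0.7},
  {"dx": 0.029,"dy": -0.0184,"dz": 0,"roll": 0,"claw": 0.7},
  {"dx": 0.029,"dy": -0.0184,"dz": 0,"roll": 0,"claw": 0.7},
  {"dx": 0.029,"dy": -0.0184,"dz": 0,"roll": 0,"claw": 0.7},
  {"dx": 0.029,"dy": -0.0184,"dz": 0,"roll": 0,"claw": 0.7},
  {"dx": 0.029,"dy": -0.0184,"dz": 0,"roll": 0,"claw": 0.7},
  {"dx": 0,"dy": 0,"dz": 0,"roll": 0,"claw": 0.7},
  {"dx": 0,"dy": 0,"dz": 0,"roll": 0,"claw": 0.7},
], force=40)

```text
t: 1.88
tool_pos: [544.8, -331.2, 151.1]
tool_rot: [1.0, 0.002, 0.0, 0.0]
contact_force: [-0.1, -0.1, -0.5]
grip_width: 0.699
grasp_force: 0.0
```

apply_moves([
  {"dx": 0,"dy": 0,"dz": 0.03,"roll": 0,"claw": 0.7},
  {"dx": 0,"dy": 0,"dz": 0.03,"roll": 0,"claw": 0.7},
  {"dx": 0,"dy": 0,"dz": 0.03,"roll": 0,"claw": 0.7},
  {"dx": 0,"dy": 0,"dz": 0.02,"roll": 0,"claw": 0.7},
  {"dx": 0,"dy": 0,"dz": 0.012,"roll": 0,"claw": 0.7},
  {"dx": 0,"dy": 0,"dz": 0,"roll": 0,"claw": 0.7},
  {"dx": 0,"dy": 0,"dz": 0,"roll": 0,"claw": 0},
  {"dx": 0,"dy": 0,"dz": 0,"roll": 0,"claw": 0},
  {"dx": 0,"dy": 0,"dz": 0,"roll": 0,"claw": 0},
  {"dx": 0,"dy": 0,"dz": 0,"roll": 0,"claw": 0},
  {"dx": 0,"dy": 0,"dz": 0,"roll": 0,"claw": 0},
  {"dx": 0,"dy": 0,"dz": 0,"roll": 0,"claw": 0},
])

```text
t: 2.88
tool_pos: [544.3, -333.3, 31.3]
tool_rot: [1.0, -0.0, 0.001, 0.001]
contact_force: [-0.8, -0.7, 6.4]
grip_width: 0.257
grasp_force: 39.4
```

apply_moves([
  {"dx": 0,"dy": 0,"dz": -0.02,"roll": 0,"claw": 0},
  {"dx": 0,"dy": 0,"dz": -0.035,"roll": 0,"claw": 0},
  {"dx": 0,"dy": 0,"dz": -0.035,"roll": 0,"claw": 0},
  {"dx": 0,"dy": 0,"dz": -0.035,"roll": 0,"claw": 0},
  {"dx": 0.008,"dy": -0.0337,"dz": -0.02,"roll": 0,"claw": 0},
  {"dx": 0.008,"dy": -0.0337,"dz": -0.01,"roll": 0,"claw": 0},
  {"dx": 0.008,"dy": -0.0337,"dz": 0,"roll": 0,"claw": 0},
  {"dx": 0.008,"dy": -0.0337,"dz": 0,"roll": 0,"claw": 0},
  {"dx": 0.008,"dy": -0.0337,"dz": 0,"roll": 0,"claw": 0},
  {"dx": 0.008,"dy": -0.0337,"dz": 0,"roll": 0,"claw": 0},
  {"dx": 0.008,"dy": -0.0337,"dz": 0,"roll": 0,"claw": 0},
  {"dx": 0.008,"dy": -0.0337,"dz": 0,"roll": 0,"claw": 0},
  {"dx": 0.008,"dy": -0.0337,"dz": 0,"roll": 0,"claw": 0},
  {"dx": 0.008,"dy": -0.0337,"dz": 0,"roll": 0,"claw": 0},
  {"dx": 0.008,"dy": -0.0337,"dz": 0,"roll": 0,"claw": 0},
  {"dx": 0.008,"dy": -0.0337,"dz": 0,"roll": 0,"claw": 0},
  {"dx": 0.008,"dy": -0.0337,"dz": 0,"roll": 0,"claw": 0},
  {"dx": 0.008,"dy": -0.0337,"dz": 0,"roll": 0,"claw": 0},
  {"dx": 0.008,"dy": -0.0337,"dz": 0,"roll": 0,"claw": 0},
  {"dx": 0.008,"dy": -0.0337,"dz": 0,"roll": 0,"claw": 0},
], force=60)

```text
t: 4.55
tool_pos: [670.9, 208.6, 184.3]
tool_rot: [1.0, 0.0, -0.0, 0.0]
contact_force: [0.8, -0.3, -1.6]
grip_width: 0.248
grasp_force: 59.0
```

apply_moves([
  {"dx": 0,"dy": 0,"dz": 0,"roll": 0,"claw": 0},
  {"dx": 0,"dy": 0,"dz": 0,"roll": 0,"claw": 0},
  {"dx": 0,"dy": 0,"dz": 0,"roll": 0,"claw": 0},
])

```text
t: 4.8
tool_pos: [670.5, 206.8, 183.9]
tool_rot: [1.0, 0.0, -0.001, 0.0]
contact_force: [-0.9, 0.2, -2.3]
grip_width: 0.251
grasp_force: 59.1
```

```bash
python3 - <<'E'
from h import *
d=img('scene'); save(d,'s1.png')
E
```

```text
(no output)
```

View pics/s1.png

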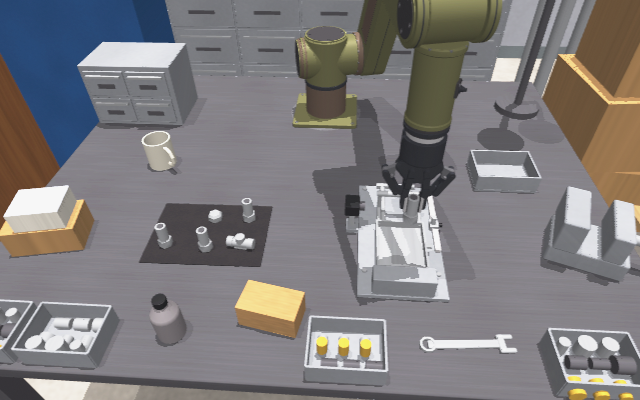

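The coupling is held upright at (412,205) above the tray, with three still on the mat.

apply_moves([
  {"dx": 0,"dy": 0,"dz": 0.03,"roll": 0,"claw": 0},
  {"dx": 0,"dy": 0,"dz": 0.03,"roll": 0,"claw": 0},
  {"dx": 0,"dy": 0,"dz": 0.03,"roll": 0,"claw": 0},
  {"dx": 0,"dy": 0,"dz": 0.02,"roll": 0,"claw": 0},
  {"dx": 0,"dy": 0,"dz": 0.01,"roll": 0,"claw": 0},
  {"dx": 0,"dy": 0,"dz": 0.005,"roll": 0,"claw": 0},
  {"dx": 0,"dy": 0,"dz": 0,"roll": 0,"claw": 0},
  {"dx": 0,"dy": 0,"dz": 0,"roll": 0,"claw": 0},
])

```text
t: 5.52
tool_pos: [672.3, 206.4, 60.6]
tool_rot: [1.0, -0.0, 0.001, -0.0]
contact_force: [1.1, 0.5, -0.6]
grip_width: 0.251
grasp_force: 59.1
```

apply_moves([
  {"dx": 0,"dy": 0,"dz": 0.002,"roll": 0,"claw": 0},
  {"dx": 0,"dy": 0,"dz": 0.002,"roll": 0,"claw": 0},
  {"dx": 0,"dy": 0,"dz": 0.001,"roll": 0,"claw": 0},
  {"dx": 0,"dy": 0,"dz": 0,"roll": 0,"claw": 0},
])

```text
t: 5.85
tool_pos: [671.4, 206.9, 54.8]
tool_rot: [1.0, -0.0, 0.0, -0.0]
contact_force: [-0.3, -0.1, -1.9]
grip_width: 0.25
grasp_force: 59.1
```

apply_moves([
  {"dx": 0,"dy": 0,"dz": 0.001,"roll": 0,"claw": 0},
  {"dx": 0,"dy": 0,"dz": 0.001,"roll": 0,"claw": 0},
  {"dx": 0,"dy": 0,"dz": 0,"roll": 0,"claw": 0},
])

```text
t: 6.1
tool_pos: [671.5, 207.0, 54.4]
tool_rot: [1.0, 0.0, 0.001, -0.0]
contact_force: [-3.3, 0.1, 7.6]
grip_width: 0.253
grasp_force: 60.1
```

apply_moves([
  {"dx": 0,"dy": 0,"dz": 0,"roll": 0,"claw": 0.45},
  {"dx": 0,"dy": 0,"dz": 0,"roll": 0,"claw": 0.45},
  {"dx": 0,"dy": 0,"dz": 0,"roll": 0,"claw": 0.45},
  {"dx": 0,"dy": 0,"dz": -0.015,"roll": 0,"claw": 0.45},
  {"dx": 0,"dy": 0,"dz": -0.035,"roll": 0,"claw": 0.45},
  {"dx": 0,"dy": 0,"dz": -0.035,"roll": 0,"claw": 0.45},
  {"dx": 0,"dy": 0,"dz": -0.035,"roll": 0,"claw": 0.7},
  {"dx": -0.0034,"dy": 0.035,"dz": 0,"roll": 0,"claw": 0.7},
  {"dx": -0.0034,"dy": 0.035,"dz": 0,"roll": 0,"claw": 0.7},
  {"dx": -0.0034,"dy": 0.035,"dz": 0,"roll": 0,"claw": 0.7},
  {"dx": -0.0034,"dy": 0.035,"dz": 0,"roll": 0,"claw": 0.7},
  {"dx": -0.0034,"dy": 0.035,"dz": 0,"roll": 0,"claw": 0.7},
  {"dx": -0.0034,"dy": 0.035,"dz": 0,"roll": 0,"claw": 0.7},
  {"dx": -0.0034,"dy": 0.035,"dz": 0,"roll": 0,"claw": 0.7},
  {"dx": -0.0034,"dy": 0.035,"dz": 0,"roll": 0,"claw": 0.7},
  {"dx": -0.0034,"dy": 0.035,"dz": 0,"roll": 0,"claw": 0.7},
  {"dx": -0.0034,"dy": 0.035,"dz": 0,"roll": 0,"claw": 0.7},
  {"dx": -0.0034,"dy": 0.035,"dz": 0,"roll": 0,"claw": 0.7},
  {"dx": -0.0034,"dy": 0.035,"dz": 0,"roll": 0,"claw": 0.7},
  {"dx": -0.0034,"dy": 0.035,"dz": 0,"roll": 0,"claw": 0.7},
])

```text
t: 7.77
tool_pos: [626.5, -249.9, 172.1]
tool_rot: [1.0, -0.0, -0.0, -0.0]
contact_force: [0.3, -0.4, -0.3]
grip_width: 0.7
grasp_force: 0.0
```

apply_moves([
  {"dx": 0,"dy": 0.031,"dz": 0,"roll": 0,"claw": 0.7},
  {"dx": 0,"dy": 0.031,"dz": 0,"roll": 0,"claw": 0.7},
  {"dx": 0,"dy": 0.0295,"dz": 0,"roll": 0,"claw": 0.7},
  {"dx": 0,"dy": 0,"dz": 0,"roll": 0,"claw": 0.7},
  {"dx": 0,"dy": 0,"dz": 0,"roll": 0,"claw": 0.7},
  {"dx": 0,"dy": 0,"dz": 0,"roll": 0,"claw": 0.7},
])

```text
t: 8.27
tool_pos: [626.6, -339.4, 171.7]
tool_rot: [1.0, -0.0, -0.0, -0.001]
contact_force: [0.2, -0.5, -0.2]
grip_width: 0.697
grasp_force: 0.0
```

```bash
cat > m.py <<'E'
from h import *
import sys
d=img('top'); P,ok=world(d); z=P[...,2]
# everything with a top surface at coupling height (mat 63 / tray 86)
for z0,z1,nm,box in [(56,70,'mat',(480,690,-390,-110)),(78,95,'tray',(555,705,150,262))]:
    m=ok&(z>z0)&(z<z1)&(P[...,0]>box[0])&(P[...,0]<box[1])&(P[...,1]>box[2])&(P[...,1]<box[3])
    n,l=cv2.connectedComponents(m.astype(np.uint8))
    for k in range(1,n):
        q=P[l==k]
        if len(q)>25: print(nm,len(q),q.mean(0).round(1),np.round(cv2.minAreaRect(q[:,:2].astype(np.float32))[0],1))
E
python3 m.py
```

```text
mat 111 [ 633.9 -242.1   62.2] [ 633.8 -242.6]
mat 119 [ 626.9 -338.9   62. ] [ 627.2 -339.5]
mat 112 [ 531.9 -158.8   62. ] [ 531.5 -158.9]
tray 119 [671.3 206.4  84.9] [671.4 207.3]
```

apply_moves([
  {"dx": 0,"dy": 0,"dz": 0.033,"roll": 0,"claw": 0.7},
  {"dx": 0,"dy": 0,"dz": 0.033,"roll": 0,"claw": 0.7},
  {"dx": 0,"dy": 0,"dz": 0.033,"roll": 0,"claw": 0.7},
  {"dx": 0,"dy": 0,"dz": 0.026,"roll": 0,"claw": 0.7},
  {"dx": 0,"dy": 0,"dz": 0.015,"roll": 0,"claw": 0.7},
  {"dx": 0,"dy": 0,"dz": 0,"roll": 0,"claw": 0.7},
  {"dx": 0,"dy": 0,"dz": 0,"roll": 0,"claw": 0},
  {"dx": 0,"dy": 0,"dz": 0,"roll": 0,"claw": 0},
  {"dx": 0,"dy": 0,"dz": 0,"roll": 0,"claw": 0},
  {"dx": 0,"dy": 0,"dz": 0,"roll": 0,"claw": 0},
  {"dx": 0,"dy": 0,"dz": 0,"roll": 0,"claw": 0},
  {"dx": 0,"dy": 0,"dz": 0,"roll": 0,"claw": 0},
])

```text
t: 9.32
tool_pos: [628.5, -340.1, 34.7]
tool_rot: [1.0, -0.0, 0.002, 0.001]
contact_force: [0.7, 1.6, 6.0]
grip_width: 0.248
grasp_force: 58.7
```

apply_moves([
  {"dx": 0,"dy": 0,"dz": -0.02,"roll": 0,"claw": 0},
  {"dx": 0,"dy": 0,"dz": -0.035,"roll": 0,"claw": 0},
  {"dx": 0,"dy": 0,"dz": -0.035,"roll": 0,"claw": 0},
  {"dx": 0,"dy": 0,"dz": -0.035,"roll": 0,"claw": 0},
  {"dx": 0.0001,"dy": -0.0342,"dz": -0.02,"roll": 0,"claw": 0},
  {"dx": 0.0001,"dy": -0.0342,"dz": -0.01,"roll": 0,"claw": 0},
  {"dx": 0.0001,"dy": -0.0342,"dz": 0,"roll": 0,"claw": 0},
  {"dx": 0.0001,"dy": -0.0342,"dz": 0,"roll": 0,"claw": 0},
  {"dx": 0.0001,"dy": -0.0342,"dz": 0,"roll": 0,"claw": 0},
  {"dx": 0.0001,"dy": -0.0342,"dz": 0,"roll": 0,"claw": 0},
  {"dx": 0.0001,"dy": -0.0342,"dz": 0,"roll": 0,"claw": 0},
  {"dx": 0.0001,"dy": -0.0342,"dz": 0,"roll": 0,"claw": 0},
  {"dx": 0.0001,"dy": -0.0342,"dz": 0,"roll": 0,"claw": 0},
  {"dx": 0.0001,"dy": -0.0342,"dz": 0,"roll": 0,"claw": 0},
  {"dx": 0.0001,"dy": -0.0342,"dz": 0,"roll": 0,"claw": 0},
  {"dx": 0.0001,"dy": -0.0342,"dz": 0,"roll": 0,"claw": 0},
  {"dx": 0.0001,"dy": -0.0342,"dz": 0,"roll": 0,"claw": 0},
  {"dx": 0.0001,"dy": -0.0342,"dz": 0,"roll": 0,"claw": 0},
  {"dx": 0.0001,"dy": -0.0342,"dz": 0,"roll": 0,"claw": 0},
  {"dx": 0.0001,"dy": -0.0342,"dz": 0,"roll": 0,"claw": 0},
])

```text
t: 10.98
tool_pos: [628.2, 208.8, 187.6]
tool_rot: [1.0, -0.0, 0.0, 0.0]
contact_force: [0.0, 0.4, -0.6]
grip_width: 0.252
grasp_force: 59.0
```

apply_moves([
  {"dx": 0,"dy": 0,"dz": 0,"roll": 0,"claw": 0},
  {"dx": 0,"dy": 0,"dz": 0,"roll": 0,"claw": 0},
  {"dx": 0,"dy": 0,"dz": 0,"roll": 0,"claw": 0},
  {"dx": 0,"dy": 0,"dz": 0,"roll": 0,"claw": 0},
])

```text
t: 11.32
tool_pos: [628.5, 206.2, 187.3]
tool_rot: [1.0, -0.001, -0.0, 0.0]
contact_force: [-0.1, 0.6, -0.8]
grip_width: 0.247
grasp_force: 59.1
```

Contact is expected at a TCP height of about 57.7, so I'll go down 130.

apply_moves([
  {"dx": 0,"dy": 0,"dz": 0.03,"roll": 0,"claw": 0},
  {"dx": 0,"dy": 0,"dz": 0.03,"roll": 0,"claw": 0},
  {"dx": 0,"dy": 0,"dz": 0.03,"roll": 0,"claw": 0},
  {"dx": 0,"dy": 0,"dz": 0.02,"roll": 0,"claw": 0},
  {"dx": 0,"dy": 0,"dz": 0.01,"roll": 0,"claw": 0},
  {"dx": 0,"dy": 0,"dz": 0.006,"roll": 0,"claw": 0},
  {"dx": 0,"dy": 0,"dz": 0.002,"roll": 0,"claw": 0},
  {"dx": 0,"dy": 0,"dz": 0.001,"roll": 0,"claw": 0},
  {"dx": 0,"dy": 0,"dz": 0,"roll": 0,"claw": 0},
])

```text
t: 12.07
tool_pos: [629.8, 207.5, 59.6]
tool_rot: [1.0, -0.0, 0.001, -0.0]
contact_force: [0.2, 0.4, -1.2]
grip_width: 0.251
grasp_force: 59.1
```

apply_moves([
  {"dx": 0,"dy": 0,"dz": 0.001,"roll": 0,"claw": 0},
  {"dx": 0,"dy": 0,"dz": 0.001,"roll": 0,"claw": 0},
  {"dx": 0,"dy": 0,"dz": 0.001,"roll": 0,"claw": 0},
  {"dx": 0,"dy": 0,"dz": 0,"roll": 0,"claw": 0},
])

```text
t: 12.4
tool_pos: [629.7, 207.8, 57.6]
tool_rot: [1.0, 0.0, 0.002, -0.0]
contact_force: [-0.7, -1.4, 6.9]
grip_width: 0.252
grasp_force: 60.1
```

apply_moves([
  {"dx": 0,"dy": 0,"dz": 0,"roll": 0,"claw": 0.45},
  {"dx": 0,"dy": 0,"dz": 0,"roll": 0,"claw": 0.45},
  {"dx": 0,"dy": 0,"dz": 0,"roll": 0,"claw": 0.45},
  {"dx": 0,"dy": 0,"dz": -0.015,"roll": 0,"claw": 0.45},
  {"dx": 0,"dy": 0,"dz": -0.035,"roll": 0,"claw": 0.45},
  {"dx": 0,"dy": 0,"dz": -0.035,"roll": 0,"claw": 0.45},
  {"dx": 0,"dy": 0,"dz": -0.035,"roll": 0,"claw": 0.7},
  {"dx": -0.0082,"dy": 0.0305,"dz": 0,"roll": 0,"claw": 0.7},
  {"dx": -0.0082,"dy": 0.0305,"dz": 0,"roll": 0,"claw": 0.7},
  {"dx": -0.0082,"dy": 0.0305,"dz": 0,"roll": 0,"claw": 0.7},
  {"dx": -0.0082,"dy": 0.0305,"dz": 0,"roll": 0,"claw": 0.7},
  {"dx": -0.0082,"dy": 0.0305,"dz": 0,"roll": 0,"claw": 0.7},
  {"dx": -0.0082,"dy": 0.0305,"dz": 0,"roll": 0,"claw": 0.7},
  {"dx": -0.0082,"dy": 0.0305,"dz": 0,"roll": 0,"claw": 0.7},
  {"dx": -0.0082,"dy": 0.0305,"dz": 0,"roll": 0,"claw": 0.7},
  {"dx": -0.0082,"dy": 0.0305,"dz": 0,"roll": 0,"claw": 0.7},
  {"dx": -0.0082,"dy": 0.0305,"dz": 0,"roll": 0,"claw": 0.7},
  {"dx": -0.0082,"dy": 0.0305,"dz": 0,"roll": 0,"claw": 0.7},
  {"dx": -0.0082,"dy": 0.0305,"dz": 0,"roll": 0,"claw": 0.7},
])

```text
t: 13.98
tool_pos: [529.5, -159.8, 175.3]
tool_rot: [1.0, -0.0, -0.0, -0.0]
contact_force: [1.1, 0.8, 0.1]
grip_width: 0.701
grasp_force: 0.0
```

apply_moves([
  {"dx": 0,"dy": 0,"dz": 0,"roll": 0,"claw": 0.7},
  {"dx": 0,"dy": 0,"dz": 0,"roll": 0,"claw": 0.7},
  {"dx": 0,"dy": 0,"dz": 0,"roll": 0,"claw": 0.7},
])

```text
t: 14.23
tool_pos: [530.1, -158.2, 175.2]
tool_rot: [1.0, -0.001, -0.0, -0.0]
contact_force: [0.1, -0.1, 0.3]
grip_width: 0.698
grasp_force: 0.0
```

```bash
python3 m.py
```

```text
mat 111 [ 633.9 -242.    62. ] [ 634.1 -242.5]
tray 118 [671.2 206.4  85.2] [671.6 207.1]
tray 120 [628.2 206.6  85.2] [628.5 207.1]
```

apply_moves([
  {"dx": 0.0015,"dy": 0.0005,"dz": 0.033,"roll": 0,"claw": 0.7},
  {"dx": 0,"dy": 0,"dz": 0.033,"roll": 0,"claw": 0.7},
  {"dx": 0,"dy": 0,"dz": 0.033,"roll": 0,"claw": 0.7},
  {"dx": 0,"dy": 0,"dz": 0.028,"roll": 0,"claw": 0.7},
  {"dx": 0,"dy": 0,"dz": 0.016,"roll": 0,"claw": 0.7},
  {"dx": 0,"dy": 0,"dz": 0,"roll": 0,"claw": 0.7},
  {"dx": 0,"dy": 0,"dz": 0,"roll": 0,"claw": 0},
  {"dx": 0,"dy": 0,"dz": 0,"roll": 0,"claw": 0},
  {"dx": 0,"dy": 0,"dz": 0,"roll": 0,"claw": 0},
  {"dx": 0,"dy": 0,"dz": 0,"roll": 0,"claw": 0},
  {"dx": 0,"dy": 0,"dz": 0,"roll": 0,"claw": 0},
  {"dx": 0,"dy": 0,"dz": 0,"roll": 0,"claw": 0},
])

```text
t: 15.28
tool_pos: [533.2, -159.1, 34.0]
tool_rot: [1.0, -0.0, 0.002, 0.0]
contact_force: [0.6, 2.4, 7.1]
grip_width: 0.252
grasp_force: 58.9
```

apply_moves([
  {"dx": 0,"dy": 0,"dz": -0.02,"roll": 0,"claw": 0},
  {"dx": 0,"dy": 0,"dz": -0.035,"roll": 0,"claw": 0},
  {"dx": 0,"dy": 0,"dz": -0.035,"roll": 0,"claw": 0},
  {"dx": 0,"dy": 0,"dz": -0.035,"roll": 0,"claw": 0},
  {"dx": 0.0045,"dy": -0.0305,"dz": -0.02,"roll": 0,"claw": 0},
  {"dx": 0.0045,"dy": -0.0305,"dz": -0.01,"roll": 0,"claw": 0},
  {"dx": 0.0045,"dy": -0.0305,"dz": 0,"roll": 0,"claw": 0},
  {"dx": 0.0045,"dy": -0.0305,"dz": 0,"roll": 0,"claw": 0},
  {"dx": 0.0045,"dy": -0.0305,"dz": 0,"roll": 0,"claw": 0},
  {"dx": 0.0045,"dy": -0.0305,"dz": 0,"roll": 0,"claw": 0},
  {"dx": 0.0045,"dy": -0.0305,"dz": 0,"roll": 0,"claw": 0},
  {"dx": 0.0045,"dy": -0.0305,"dz": 0,"roll": 0,"claw": 0},
  {"dx": 0.0045,"dy": -0.0305,"dz": 0,"roll": 0,"claw": 0},
  {"dx": 0.0045,"dy": -0.0305,"dz": 0,"roll": 0,"claw": 0},
  {"dx": 0.0045,"dy": -0.0305,"dz": 0,"roll": 0,"claw": 0},
  {"dx": 0.0045,"dy": -0.0305,"dz": 0,"roll": 0,"claw": 0},
  {"dx": 0,"dy": 0,"dz": 0,"roll": 0,"claw": 0},
  {"dx": 0,"dy": 0,"dz": 0,"roll": 0,"claw": 0},
  {"dx": 0,"dy": 0,"dz": 0,"roll": 0,"claw": 0},
])

```text
t: 16.87
tool_pos: [585.1, 206.5, 187.0]
tool_rot: [1.0, 0.0, -0.001, 0.001]
contact_force: [-0.4, -1.1, -0.7]
grip_width: 0.25
grasp_force: 59.3
```

apply_moves([
  {"dx": 0.002,"dy": 0,"dz": 0.03,"roll": 0,"claw": 0},
  {"dx": 0,"dy": 0,"dz": 0.03,"roll": 0,"claw": 0},
  {"dx": 0,"dy": 0,"dz": 0.03,"roll": 0,"claw": 0},
  {"dx": 0,"dy": 0,"dz": 0.02,"roll": 0,"claw": 0},
  {"dx": 0,"dy": 0,"dz": 0.01,"roll": 0,"claw": 0},
  {"dx": 0,"dy": 0,"dz": 0.006,"roll": 0,"claw": 0},
  {"dx": 0,"dy": 0,"dz": 0.002,"roll": 0,"claw": 0},
  {"dx": 0,"dy": 0,"dz": 0.002,"roll": 0,"claw": 0},
  {"dx": 0,"dy": 0,"dz": 0,"roll": 0,"claw": 0},
])

```text
t: 17.62
tool_pos: [588.7, 207.0, 58.4]
tool_rot: [1.0, -0.0, 0.001, -0.0]
contact_force: [0.5, 0.4, -1.3]
grip_width: 0.245
grasp_force: 59.2
```

apply_moves([
  {"dx": 0,"dy": 0,"dz": 0.001,"roll": 0,"claw": 0},
  {"dx": 0,"dy": 0,"dz": 0.001,"roll": 0,"claw": 0},
  {"dx": 0,"dy": 0,"dz": 0.0005,"roll": 0,"claw": 0},
  {"dx": 0,"dy": 0,"dz": 0,"roll": 0,"claw": 0},
])

```text
t: 17.95
tool_pos: [588.9, 207.3, 57.0]
tool_rot: [1.0, 0.0, 0.002, -0.0]
contact_force: [-1.1, -1.8, 5.7]
grip_width: 0.252
grasp_force: 60.3
```

apply_moves([
  {"dx": 0,"dy": 0,"dz": 0,"roll": 0,"claw": 0.45},
  {"dx": 0,"dy": 0,"dz": 0,"roll": 0,"claw": 0.45},
  {"dx": 0,"dy": 0,"dz": 0,"roll": 0,"claw": 0.45},
  {"dx": 0,"dy": 0,"dz": -0.015,"roll": 0,"claw": 0.45},
  {"dx": 0,"dy": 0,"dz": -0.035,"roll": 0,"claw": 0.45},
  {"dx": 0,"dy": 0,"dz": -0.035,"roll": 0,"claw": 0.45},
  {"dx": 0,"dy": 0,"dz": -0.035,"roll": 0,"claw": 0.5},
  {"dx": -0.028,"dy": 0,"dz": 0,"roll": 0,"claw": 0.5},
  {"dx": -0.028,"dy": 0,"dz": 0,"roll": 0,"claw": 0.5},
  {"dx": -0.028,"dy": 0,"dz": 0,"roll": 0,"claw": 0.5},
  {"dx": 0,"dy": 0,"dz": 0,"roll": -0.1208,"claw": 0.5},
  {"dx": 0,"dy": 0,"dz": 0,"roll": -0.1208,"claw": 0.5},
  {"dx": 0,"dy": 0,"dz": 0,"roll": -0.1208,"claw": 0.5},
  {"dx": 0,"dy": 0,"dz": 0,"roll": -0.1208,"claw": 0.5},
  {"dx": 0,"dy": 0,"dz": 0,"roll": -0.1208,"claw": 0.5},
  {"dx": 0,"dy": 0,"dz": 0,"roll": -0.1208,"claw": 0.5},
  {"dx": 0,"dy": 0,"dz": 0,"roll": -0.1208,"claw": 0.5},
  {"dx": 0,"dy": 0,"dz": 0,"roll": -0.1208,"claw": 0.5},
  {"dx": 0,"dy": 0,"dz": 0,"roll": -0.1208,"claw": 0.5},
  {"dx": 0,"dy": 0,"dz": 0,"roll": -0.1208,"claw": 0.5},
])

```text
t: 19.62
tool_pos: [503.6, 207.1, 174.7]
tool_rot: [0.821, 0.57, -0.0, -0.0]
contact_force: [0.6, 0.1, -0.1]
grip_width: 0.498
grasp_force: 0.0
```

apply_moves([
  {"dx": 0,"dy": 0,"dz": 0,"roll": -0.1208,"claw": 0.5},
  {"dx": 0,"dy": 0,"dz": 0,"roll": -0.1208,"claw": 0.5},
  {"dx": 0,"dy": 0,"dz": 0,"roll": -0.1208,"claw": 0.5},
  {"dx": 0,"dy": 0,"dz": 0,"roll": 0,"claw": 0.5},
  {"dx": 0,"dy": 0,"dz": 0,"roll": 0,"claw": 0.5},
])

```text
t: 20.03
tool_pos: [503.6, 207.1, 174.7]
tool_rot: [0.708, 0.706, -0.0, -0.0]
contact_force: [0.1, 0.1, -0.2]
grip_width: 0.504
grasp_force: 0.0
```

```bash
python3 m.py; python3 - <<'E'
from h import *
d=img('scene'); P,ok=world(d); i=d['image'][150:310,320:480]
cv2.imwrite('pics/s2.png',cv2.cvtColor(cv2.resize(i,None,fx=3.5,fy=3.5,interpolation=cv2.INTER_CUBIC),cv2.COLOR_RGB2BGR))
E
```

```text
mat 112 [ 633.9 -242.2   61.9] [ 634.  -242.6]
tray 118 [671.2 206.4  85.2] [671.5 206.8]
tray 118 [628.2 206.6  85.1] [628.6 206.7]
tray 116 [587.3 205.9  85.1] [587.5 206.4]
```

View pics/s2.png

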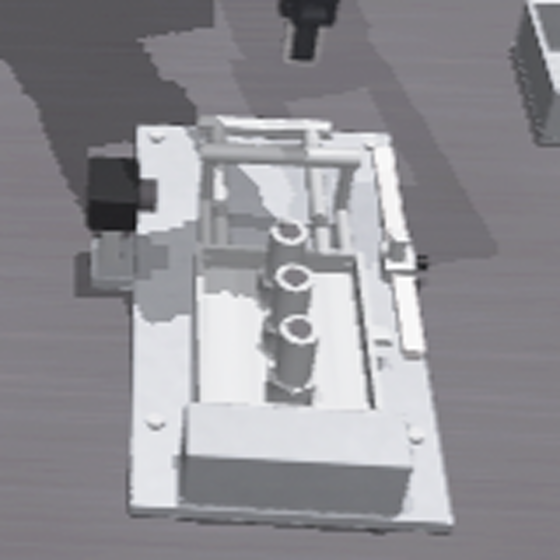

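All three couplings stand upright in the tray at (288,235), (294,280) and (298,330). The pointer is at (383,345) and the mark at (400,255). Next I'll grip the handle.

apply_moves([
  {"dx": 0,"dy": 0.001,"dz": 0.03,"roll": 0,"claw": 0.5},
  {"dx": 0,"dy": 0,"dz": 0.03,"roll": 0,"claw": 0.5},
  {"dx": 0,"dy": 0,"dz": 0.025,"roll": 0,"claw": 0.5},
  {"dx": 0,"dy": 0,"dz": 0.02,"roll": 0,"claw": 0.5},
  {"dx": 0,"dy": 0,"dz": 0.009,"roll": 0,"claw": 0.5},
  {"dx": 0,"dy": 0,"dz": 0,"roll": 0,"claw": 0.5},
  {"dx": 0,"dy": 0,"dz": 0,"roll": 0,"claw": 0},
  {"dx": 0,"dy": 0,"dz": 0,"roll": 0,"claw": 0},
  {"dx": 0,"dy": 0,"dz": 0,"roll": 0,"claw": 0},
  {"dx": 0,"dy": 0,"dz": 0,"roll": 0,"claw": 0},
  {"dx": 0,"dy": 0,"dz": 0,"roll": 0,"claw": 0},
], force=80)

```text
t: 21.05
tool_pos: [504.8, 207.4, 62.3]
tool_rot: [0.708, 0.707, 0.001, 0.0]
contact_force: [-2.5, 0.9, 6.0]
grip_width: 0.133
grasp_force: 78.5
```

apply_moves([
  {"dx": 0,"dy": -0.002,"dz": 0,"roll": 0,"claw": 0},
  {"dx": 0,"dy": -0.003,"dz": 0,"roll": 0,"claw": 0},
  {"dx": 0,"dy": -0.004,"dz": 0,"roll": 0,"claw": 0},
  {"dx": 0,"dy": -0.005,"dz": 0,"roll": 0,"claw": 0},
  {"dx": 0,"dy": -0.006,"dz": 0,"roll": 0,"claw": 0},
  {"dx": 0,"dy": -0.006,"dz": 0,"roll": 0,"claw": 0},
  {"dx": 0,"dy": -0.006,"dz": 0,"roll": 0,"claw": 0},
  {"dx": 0,"dy": -0.006,"dz": 0,"roll": 0,"claw": 0},
  {"dx": 0,"dy": -0.006,"dz": 0,"roll": 0,"claw": 0},
  {"dx": 0,"dy": -0.006,"dz": 0,"roll": 0,"claw": 0},
  {"dx": 0,"dy": -0.006,"dz": 0,"roll": 0,"claw": 0},
  {"dx": 0,"dy": -0.005,"dz": 0,"roll": 0,"claw": 0},
  {"dx": 0,"dy": -0.004,"dz": 0,"roll": 0,"claw": 0},
  {"dx": 0,"dy": -0.003,"dz": 0,"roll": 0,"claw": 0},
  {"dx": 0,"dy": -0.002,"dz": 0,"roll": 0,"claw": 0},
  {"dx": 0,"dy": -0.001,"dz": 0,"roll": 0,"claw": 0},
  {"dx": 0,"dy": 0,"dz": 0,"roll": 0,"claw": 0},
  {"dx": 0,"dy": 0,"dz": 0,"roll": 0,"claw": 0},
  {"dx": 0,"dy": 0,"dz": 0,"roll": 0,"claw": 0},
])

```text
t: 22.63
tool_pos: [437.4, 208.2, 62.3]
tool_rot: [0.707, 0.707, 0.004, 0.002]
contact_force: [5.9, -0.4, 4.7]
grip_width: 0.132
grasp_force: 78.6
```

```bash
cat > p.py <<'E'
from h import *
import sys
for cam in ('top','scene'):
    d=img(cam); P,ok=world(d); z=P[...,2]
    def reg(n,x0,x1,y0,y1,z0,z1):
        m=ok&(P[...,0]>x0)&(P[...,0]<x1)&(P[...,1]>y0)&(P[...,1]<y1)&(z>z0)&(z<z1); q=P[m]
        if len(q)>3:
            print(cam,n,len(q),q.mean(0).round(1),'x',q[:,0].min().round(1),q[:,0].max().round(1),np.round(cv2.minAreaRect(q[:,:2].astype(np.float32))[0],1))
    reg('mark',520,580,279,310,38,50)
    reg('ptr',500,660,262.5,277,31,44)
    c=d['image']
    f=200/np.tan(np.radians(d['vertical_fov'])/2); 
    p=np.linalg.inv(np.array(d['T']))@[550,275,37,1]
    u,v=int(d['cx']+f*p[0]/-p[2]),int(d['cy']+f*p[1]/p[2])
    print(u,v)
    k=c[max(v-25,0):v+25,max(u-35,0):u+35]; cv2.imwrite('pics/%s_%s.png'%(cam,sys.argv[1]),cv2.cvtColor(cv2.resize(k,None,fx=8,fy=8,interpolation=cv2.INTER_CUBIC),cv2.COLOR_RGB2BGR))
E
python3 p.py a; python3 m.py
```

```text
top mark 33 [545.3 287.6  44.8] x 540.4 550.9 [545.7 288.1]
top ptr 30 [563.4 268.4  39.2] x 558.1 568.7 [563.4 268.3]
193 208
scene mark 25 [546.5 287.2  44. ] x 538.0 552.3 [545.1 286.9]
scene ptr 23 [564.5 268.3  39. ] x 557.5 570.8 [564.3 268.8]
427 220
mat 113 [ 633.7 -242.1   62. ] [ 634.2 -242.5]
tray 120 [604.2 207.2  84.9] [604.3 208.2]
tray 100 [562.8 207.2  85.3] [564.2 207.6]
```

apply_moves([
  {"dx": 0,"dy": -0.001,"dz": 0,"roll": 0,"claw": 0},
  {"dx": 0,"dy": -0.002,"dz": 0,"roll": 0,"claw": 0},
  {"dx": 0,"dy": -0.003,"dz": 0,"roll": 0,"claw": 0},
  {"dx": 0,"dy": -0.004,"dz": 0,"roll": 0,"claw": 0},
  {"dx": 0,"dy": -0.004,"dz": 0,"roll": 0,"claw": 0},
  {"dx": 0,"dy": -0.002,"dz": 0,"roll": 0,"claw": 0},
  {"dx": 0,"dy": -0.001,"dz": 0,"roll": 0,"claw": 0},
  {"dx": 0,"dy": -0.001,"dz": 0,"roll": 0,"claw": 0},
  {"dx": 0,"dy": 0,"dz": 0,"roll": 0,"claw": 0},
  {"dx": 0,"dy": 0,"dz": 0,"roll": 0,"claw": 0},
  {"dx": 0,"dy": 0,"dz": 0,"roll": 0,"claw": 0},
])

```text
t: 23.7
tool_pos: [419.9, 208.3, 62.3]
tool_rot: [0.707, 0.707, 0.004, 0.002]
contact_force: [5.5, 0.2, 4.8]
grip_width: 0.133
grasp_force: 78.5
```

```bash
python3 p.py b; python3 m.py
```

```text
top mark 34 [545.4 287.7  43.9] x 540.3 551.0 [545.8 287.9]
top ptr 29 [544.2 268.5  39.5] x 503.7 549.7 [526.7 268.6]
193 208
scene mark 25 [546.7 287.1  44.4] x 537.6 551.3 [544.3 286.9]
scene ptr 25 [547.  268.4  38.6] x 539.4 553.4 [546.7 268.4]
427 220
mat 112 [ 633.8 -242.1   62.3] [ 634.  -242.4]
tray 119 [586.9 207.3  85.2] [586.4 208.1]
```

View pics/top_b.png

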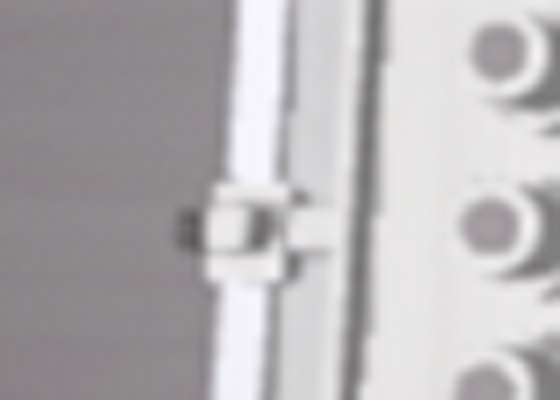

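View pics/scene_b.png

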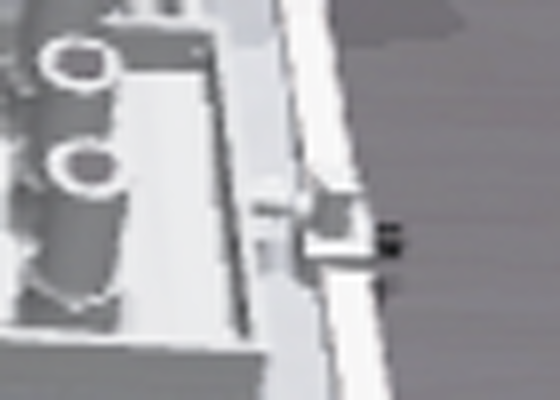

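The pointer at (312,228) sits level with the mark upright at (228,228). All three couplings are upright and the handle is still held, so I'm handing in.

```bash
python3 -c "
from cell import robot
print(robot.hand_in())"
```

```text
the job is handed in; nothing more can be done
None
```

I handed the job in at about 24 s: three couplings stand upright in the tray, the slide is pulled out with the pointer within about 1 mm of the mark by camera measurement, and the gripper still holds the handle.

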